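# Find the blind bore of a spacer on the pin gauge and hold it bore-up

## Robot

A 7-joint arm with a two-finger parallel gripper is mounted at the origin on a cart in front of the work surface, level with it; the furniture and walls round the work are solid. World frame = base frame: x ahead of the robot, y to its left, z up, the work surface at z = 0. Lengths are in m, angles in degrees, forces in N, time in s.
With the tool pointing down it reaches from about 0.425 to 0.875 m from the base axis. Payload 4.7 kg.
Tool frame: the origin (TCP) lies at the very end of the fingers, on their centre line; the grasp point (between the pads) lies 19 mm behind it; z points along the fingers, y is the line along which they close (so a half turn about z gives the same grasp; the last joint's range is limited). The gripper opens to 87 mm and grips with 3 to 60 N. Pads are 19 mm wide; open, the fingers measure 117 mm over their backs; the gripper's body (75 mm by 190 mm) begins 51 mm behind the grasp point.
Start: joints at [66.698, 18.392, -4.016, 83.108, 1.295, 78.541, -3.26], TCP at [0.266, -0.593, 0.223] pointing down, gripper open.
Joint ranges: [-163.93, 163.93], [-17.29, 119.83], [-79.2, 71.16], [3.27, 140.29], [-89.18, 269.18], [5.43, 117.66], [-154.24, 154.24]. Speed limits (degrees/s): [147.25, 147.25, 180, 180, 180, 180, 180].

## Interface

Orientations are given as [roll, pitch, yaw] about the fixed x, y, z axes, in that order (R = Rz(yaw) Ry(pitch) Rx(roll)).
In Python, from cell import telemetry, cams, env gives the robot as it stands.
- The arm moves only by the tool arm_command, never from a script. Its argument "series" is text: rows parted by semicolons, each of 5 numbers parted by spaces: the shift along the tool's x, y, z in mm, then the turn about the tool's z in rad, then the closure in counts, from 0 (fully open) to 255 (shut). A call has 1 to 20 rows; each row shifts and turns the commanded pose from where the row before left it, along the tool's axes as they then stand; what a row does not reach is not made up. A row lasts 1/12 s, in which the tool goes at most 41.7 mm and 7.16 degrees, less where a joint would pass 70% of its speed; a pose out of reach is approached as far as the arm can. A call is refused whole if a number of a shift passes 41.7 or a number of a turn 0.125, either way. A call with a gripper value outside its range is refused whole. The fingers move at their own pace and stop on an object; "squeeze" is the grip in N (left out, the last holds). Time passes only in rows, so rows that do not move let the fingers close. It gives the time, the measured TCP pose, the force, the opening and the grip force at its end, in the units of the state.
- telemetry.get_obs(): the state, without advancing time (a new reading comes with each control period).
- cams.read_camera(name): name is "scene" or "top"; returns the picture (400x640x3 uint8, blue, green, red); there is no depth.
- cams.calibration(name): a dict with "K" (3x3 intrinsics, pixels), "dist" ([k1, k2, p1, p2, k3] as OpenCV has them; the pictures are not rectified), "origin" and "rotation" of the camera in the world. Camera axes: x right, y down, z forward; pixel columns grow to the right and rows downward; lengths in m; the calibration is good to about 2 mm. A picture is of the moment at which its call begins. calibration takes no time and is no camera call.
- env.sign_off(): hands the job in; it is judged then, once.
The state is a dict: "time_s": time; "qpos": joint angles; "joint_velocities": joint speeds; "effort": joint torques, N m; "tool_pos": TCP position; "tool_rot": TCP orientation; "force": force on the tool from outside, world axes, zero at the start; "wrist_torque": the same for the moment, N m; "grip_width": finger opening in m; "grasp_force": force on a finger pad.
Only numpy, scipy, OpenCV 4.12 (cv2) and the standard library are available. Lean on these libraries where they do the work, as an engineer would, in place of code of your own. Each camera call takes 0.05 s, during which the arm holds its last target. There are 200 camera calls.

## Task

The square metal spacer lying on the mouse pad has a deep blind bore in one end and only a shallow recess of the same width in the other: feel which is which by trying its ends on the level pin of the small bore gauge, until the pin goes all the way in. Then draw the spacer off the pin, turn it so that the deep bore faces straight up, and finish while still holding it like that in the gripper, still and well clear of the desk (at least 10 cm above it). Leave the microscope objective, the black cap and the small metal tee where they are.

Things in the scene. Friction and masses are not known exactly. Their poses are not given: they have to be found in the camera images.
- spacer: aluminium block, 50 mm long (x), 40 x 40 mm across, a narrow groove round its middle, 0.13 to 0.25 kg, lying on a long side at any yaw on the mouse pad. Origin: centre of its lower long face, z up at the start. +x runs out of the end with the deep bore (16 mm across, 23 mm deep, centred); the -x end has a 16 mm wide recess only 4 mm deep. Bore-up: +x points straight up.
- spacer_hole (a point): centre of the mouth of the deep bore, at (25, 0, 20) mm in the spacer's frame; same axes as the spacer
- gauge: bore gauge fixed to the desk: steel foot 55 x 90 x 10 mm, upright plate 14 mm thick, 52 mm wide, 69 mm high, with a level pin 45 mm above the desk sticking out of its front towards the robot, along -x. Origin: on the desk below the middle of the plate's front face (the foot reaches 12.5 mm in front of it, 42.5 mm behind). z up.
- gauge_pin_tip (a point): tip of the level pin, at (-20, 0, 45) mm in the gauge's frame, same axes. The pin is 8 mm thick with a tapered tip and stands 16 mm out of a flat collar (22 mm across, 4 mm thick) on the plate: the deep bore goes on until the block's face meets the collar, 16 mm past the tip; the recess stops on the tip after 4 mm.
- objective: bystander: microscope objective, 28 mm across, 44 mm tall, standing loose. Origin under its centre.
- cap: bystander: black round cap, 34 mm across, 17 mm tall, loose. Origin under its centre.
- tee: bystander: small grey T-shaped casting, 32 x 35 x 10 mm, lying loose. Origin under its centre.
- mouse_pad: dark blue mouse pad, fixed flat on the desk, 178 mm (x) by 205 mm (y); its top is 3.5 mm above the desk. Origin: centre of its underside.
Things that resemble listed ones, but are neither listed nor needed, are in the scene too. Leave any blue or red look-alike of the spacer alone.

How it is judged (in metres and radians):
On the way:
1. the gauge pin is at least 10 mm deep in the deep bore of the spacer (x of gauge_pin_tip in the frame of spacer_hole between -0.023 and -0.01 m and y of gauge_pin_tip in the frame of spacer_hole between -0.008 and 0.008 m and z of gauge_pin_tip in the frame of spacer_hole between -0.008 and 0.008 m), for 0.2 s.
At the end, for the whole second after the job is handed in: the spacer is held by the fingers (more than 1 N), at rest, off the gauge, with its deep bore facing up within 0.2 rad (11 degrees) of vertical and the bore's mouth more than 0.14 m above the desk (its lower end then about 0.09 m clear of it) (angle between spacer's own x axis and vertical below 0.2 rad and height (world z) of spacer_hole above 0.14 m and contact force between spacer and the fingers above 1 N and contact force between spacer and gauge below 0.2 N and linear speed of spacer below 0.03 m/s); the arm keeps its last pose, push and grip.
It fails at once if the objective is moved by more than 30 mm (distance of objective from where it was at the start of the episode above 0.03 m).
It fails at once if the black cap is moved by more than 30 mm (distance of cap from where it was at the start of the episode above 0.03 m).
It fails at once if the tee is moved by more than 30 mm (distance of tee from where it was at the start of the episode above 0.03 m).
It also fails if it takes over 72 s, if anything falls off the work surface, if the arm or the gripper's body presses on something with over 40 N, if the wrist force passes 120 N, or if a joint passes its speed limit or range.

## Working session

There is one attempt and no reset: what is moved stays moved. The work goes in short steps, Python scripts to look and compute and a tool call to move; the robot and the scene stay as the last step left them, time stands still between calls to the robot, and variables do not carry over. Pictures are saved under pics/ and viewed, at most 10 in all, crops included, and the job is handed in when it is done.

Besides the shell and the picture viewer there is one more tool, called after "Emit:" by a JSON object that holds its "method" and its "body", one argument or row to a line. arm_command: Moves the arm, as the interface text tells. Its arguments: {"type":"object","properties":{"series":{"type":"string"},"squeeze":{"type":"number"}},"required":["series"]}

```bash
mkdir -p pics
python3 - <<'E'
from cell import telemetry,cams,env
import cv2,numpy as np
o=telemetry.get_obs()
for k,v in o.items(): print(k,np.round(v,3))
for n in("scene","top"):
    im=cams.read_camera(n); cv2.imwrite(f"pics/{n}0.png",im)
    c=cams.calibration(n); print(n,{k:np.round(v,4).tolist() for k,v in c.items()})
E
```

```text
time_s 0.0
qpos [66.696 18.44  -4.016 83.175  1.296 78.542 -3.259]
joint_velocities [-0.021  0.028 -0.006  0.113  0.025  0.014 -0.109]
effort [ 1.0000e-03 -4.9128e+01 -4.0400e-01 -3.1252e+01 -6.4000e-02  4.4000e-02
  0.0000e+00]
tool_pos [ 0.265 -0.593  0.221]
tool_rot [-1.79889e+02  6.00000e-03  2.41150e+01]
force [-0.381  0.067 -0.044]
wrist_torque [ 0.021  0.045 -0.009]
grasp_force 0.0
grip_width 0.087
scene {'K': [[417.2671, 0.0, 313.9397], [0.0, 417.2671, 193.9084], [0.0, 0.0, 1.0]], 'dist': [0.0309, 0.0, 0.0, 0.0, 0.0], 'origin': [0.12, 0.5696, 0.7503], 'rotation': [-139.1255, -1.084, -128.3003]}
top {'K': [[411.3838, 0.0, 320.8349], [0.0, 411.3838, 202.0963], [0.0, 0.0, 1.0]], 'dist': [0.0239, 0.0, 0.0, 0.0, 0.0], 'origin': [0.4029, 0.2113, 1.2227], 'rotation': [-171.7623, 0.0812, -88.7641]}
```

View pics/scene0.png

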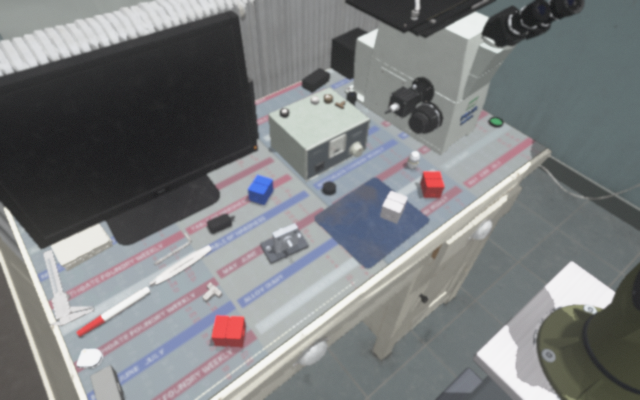

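View pics/top0.png

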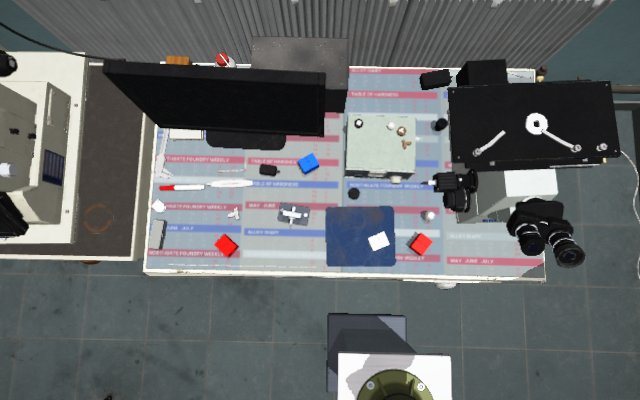

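The spacer is the light block on the pad, at scene (393,207) and top (378,240). The look-alikes are red (432,183)/(420,243), red (228,331)/(227,245) and blue (261,189)/(308,162). Only the grey one on the pad fits. The gauge is at (285,243)/(294,214), the objective at (414,158)/(428,215), the cap at (330,188)/(354,194) and the tee at (211,291)/(235,213). I'll confirm with a crop and measure.

```bash
cat > h.py <<'E'
from cell import telemetry,cams,env
import cv2,numpy as np
from scipy.spatial.transform import Rotation as Ro
def ray(n,px):
    c=cams.calibration(n)
    u=cv2.undistortPoints(np.array(px,float).reshape(-1,1,2),np.array(c["K"]),np.array(c["dist"])).reshape(-1,2)
    d=np.c_[u,np.ones(len(u))]@Ro.from_euler('xyz',c["rotation"],degrees=True).as_matrix().T
    return np.array(c["origin"]),d
def plane(n,px,z):
    o,d=ray(n,px); return o+d*((z-o[2])/d[:,2])[:,None]
def proj(n,P):
    c=cams.calibration(n); R=Ro.from_euler('xyz',c["rotation"],degrees=True).as_matrix()
    r=R.T; t=-r@np.array(c["origin"])
    return cv2.projectPoints(np.array(P,float).reshape(-1,1,3),cv2.Rodrigues(r)[0],t,np.array(c["K"]),np.array(c["dist"]))[0].reshape(-1,2)
E
python3 - <<'E'
from h import *
t=cv2.imread("pics/top0.png"); s=cv2.imread("pics/scene0.png")
a=cv2.resize(t[185:275,265:445],None,fx=4,fy=4,interpolation=cv2.INTER_CUBIC)
cv2.imwrite("pics/c_top.png",a)
b=np.hstack([cv2.resize(s[180:230,365:425],(400,333),interpolation=cv2.INTER_CUBIC),cv2.resize(s[218:268,255:315],(400,333),interpolation=cv2.INTER_CUBIC)])
cv2.imwrite("pics/c_scene.png",b)
# spacer top face
roi=t[220:262,330:394]; m=(roi.min(2)>190).astype(np.uint8)
cs=max(cv2.findContours(m,cv2.RETR_EXTERNAL,cv2.CHAIN_APPROX_NONE)[0],key=cv2.contourArea)
r=cv2.minAreaRect(cs); bx=cv2.boxPoints(r)+[330,220]; print(r,bx.round(1).tolist())
P=plane("top",bx,.0435); print(P.round(4)); print(P.mean(0).round(4),[np.linalg.norm(P[i]-P[i-1]).round(4) for i in range(4)])
# pad
print("pad corners",plane("top",[[326,207],[393,207],[395,265],[327,265]],.0035).round(3))
for n,p,z in(("obj",(428,215),.04),("cap",(354,194),.017),("tee",(235,213),.01),("red",(420,243),.04),("red2",(227,245),.04),("gaugefoot",(294,214),.01)): print(n,plane("top",[p],z).round(3))
E
```

```text
((48.30172348022461, 20.870689392089844), (14.443709373474121, 17.72637367248535), 66.80140686035156) [[367.3, 237.7], [383.6, 230.7], [389.3, 244.0], [373.0, 251.0]]
[[0.4734 0.0816 0.0435]
 [0.4944 0.0351 0.0435]
 [0.4569 0.0189 0.0435]
 [0.4361 0.0652 0.0435]]
[0.4652 0.0502 0.0435] [np.float64(0.0407), np.float64(0.051), np.float64(0.0408), np.float64(0.0508)]
pad corners [[ 0.565  0.201  0.004]
 [ 0.569  0.001  0.004]
 [ 0.398 -0.004  0.004]
 [ 0.394  0.195  0.004]]
obj [[ 0.543 -0.093  0.04 ]]
cap [[0.604 0.119 0.017]]
tee [[0.54  0.471 0.01 ]]
red [[ 0.462 -0.069  0.04 ]]
red2 [[0.444 0.482 0.04 ]]
gaugefoot [[0.541 0.296 0.01 ]]
```

View pics/c_top.png

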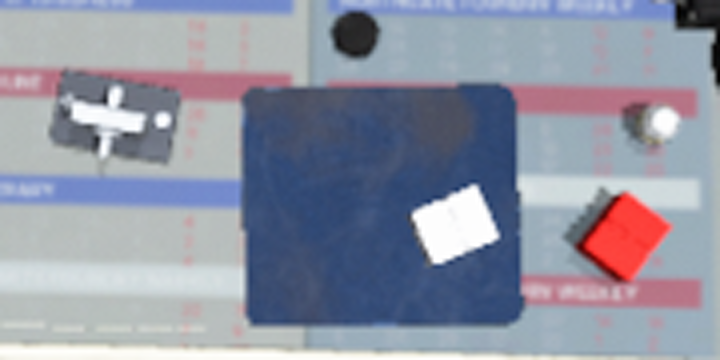

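View pics/c_scene.png

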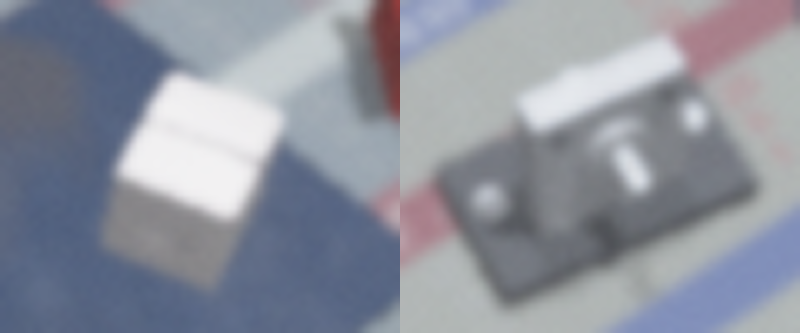

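The block on the pad measures 51 × 41 mm and has a groove, so it is the spacer. Its long axis is at about −66°/114° and its centre is (0.465, 0.050). The gauge's pin points down and slightly left in the top view, so its yaw is about −10°. I'll measure the gauge next.

Run:
```python
from h import *
t=cv2.imread("pics/top0.png"); s=cv2.imread("pics/scene0.png")
def big(m): return max(cv2.findContours(m.astype(np.uint8),cv2.RETR_EXTERNAL,cv2.CHAIN_APPROX_NONE)[0],key=cv2.contourArea)
x0,y0=272,198; r=t[y0:230,x0:316].astype(int)
sat=r.max(2)-r.min(2)
print("bright>190 & sat<25")
m=(r.min(2)>185)&(sat<30)
for row in r.mean(2).astype(int)[2:30]: print(' '.join('%3d'%v for v in row[2:42]))
foot=(r.max(2)<125)
foot=cv2.morphologyEx((foot|m).astype(np.uint8),cv2.MORPH_OPEN,np.ones((3,3)))
c=big(foot); R=cv2.minAreaRect(c); b=cv2.boxPoints(R)+[x0,y0]; P=plane("top",b,.01)
print("foot",R,P.round(4).tolist(),P.mean(0).round(4),[np.linalg.norm(P[i]-P[i-1]).round(4) for i in range(4)])
e=P[1]-P[0]; print(np.degrees(np.arctan2(e[1],e[0])))
```

```text
bright>190 & sat<25
187 188 186 184 184 184 184 184 184 185 184 184 185 185 186 185 185 185 186 185 184 184 185 184 183 187 187 188 187 187 186 184 184 185 185 185 185 185 176 177
179 178 176 176 176 177 177 168 173 178 178 178 177 179 180 179 181 179 180 180 179 181 182 181 181 183 184 184 185 185 182 182 183 182 182 184 184 182 178 176
157 156 156 157 155 157 146 127 147 150 146 143 150 158 161 160 161 163 163 162 163 163 165 165 166 169 168 171 170 171 170 170 170 169 172 172 174 173 169 168
161 150 143 142 140 141 108 107 124 118 106 107 116 128 135 134 129 133 129 139 143 144 144 146 147 146 148 147 148 148 148 149 148 148 150 152 151 150 152 151
181 159 144 141 141 144 126 114 115 115 115 121 119 117 121 114 111 118 113 130 130 124 129 129 136 142 141 142 141 142 141 142 141 142 142 139 141 141 142 142
177 153 144 141 146 132 126 119 117 116 115 114 115 116 116 118 118 118 119 125 112 103 117 116 126 129 124 123 130 129 136 141 140 140 143 141 141 143 142 142
170 150 142 142 152 111 108 116 113 115 116 116 115 117 117 116 117 104 132 166 174 139 120 119 118 111 103 103 117 115 
[... 2958 characters left out ...]
5 185 185 185 184 185 170 162 162 179 186 186 177 172 172 171 172 160 153 138 136 137 133 128 168 185 186 186 185 187 186
185 185 186 185 186 185 185 185 184 185 185 185 185 185 184 170 163 169 181 187 186 186 186 186 186 186 186 185 186 185 185 170 164 178 187 186 186 186 186 185
183 185 185 184 184 185 184 183 183 184 184 184 185 185 184 170 162 178 185 185 185 186 186 186 184 184 185 186 187 187 186 186 187 186 185 186 185 186 186 185
foot ((19.0, 17.5), (15.0, 18.0), 90.0) [[0.5581, 0.3318, 0.01], [0.5593, 0.2783, 0.01], [0.5146, 0.277, 0.01], [0.5135, 0.3302, 0.01]] [0.5364 0.3043 0.01  ] [np.float64(0.0447), np.float64(0.0535), np.float64(0.0447), np.float64(0.0532)]
-88.77756926815749
```

Run:
```python
from h import *
c=np.array([[282.5,214.7],[300.4,217.8],[300.4,212.7],[282.5,209.8]])  # FL FR BR BL of plate top
P=plane("top",c,.069); print(P.round(4).tolist()); 
print("width",np.linalg.norm(P[0]-P[1]),np.linalg.norm(P[2]-P[3]),"thick",np.linalg.norm(P[0]-P[3]))
for a,b in((1,0),(2,3)):
    e=P[b]-P[a]; print("yaw",np.degrees(np.arctan2(-e[0],e[1])))
fm=(P[0]+P[1])/2; print("front mid",fm)
T=plane("top",[[290.3,224.3],[291.2,218.8]],.045); print("pin",T.round(4).tolist())
y=np.radians(-10)
for yaw in(-9,-11):
    y=np.radians(yaw); g=np.array([np.cos(y),np.sin(y)]); print(yaw,"tip from plate",fm[:2]-.02*g)
# scene view check
tip=np.array([*(fm[:2]-.02*np.array([np.cos(-.175),np.sin(-.175)])),.045])
print("proj tip scene",proj("scene",[tip]),proj("scene",P))
s=cv2.imread("pics/scene0.png"); print()
for row in s[225:262,262:312].mean(2).astype(int): print(' '.join('%3d'%v for v in row))
```

```text
[[0.5316, 0.3238, 0.069], [0.5239, 0.2731, 0.069], [0.5383, 0.2735, 0.069], [0.5455, 0.3243, 0.069]]
width 0.05131149499831379 0.05130414660809741 thick 0.013929377210944373
yaw -8.640193752461045
yaw -8.031358125372899
front mid [0.52772338 0.29847947 0.069     ]
pin [[0.507, 0.3028, 0.045], [0.5229, 0.3008, 0.045]]
-9 tip from plate [0.50796961 0.30160816]
-11 tip from plate [0.50809083 0.30229565]
proj tip scene [[292.16541907 246.24779029]] [[275.91846847 237.19872826]
 [298.79653985 227.05857761]
 [294.36118848 222.60346444]
 [271.70955606 232.75701689]]

178 180 179 180 180 179 180 179 179 180 179 179 180 180 182 182 180 181 180 180 180 180 180 181 183 189 196 204 210 217 220 223 223 215 192 167 149 146 145 145 143 144 148 151 156 161 167 174 176 178
180 180 180 179 180 180 179 179 180 180 180 179 180 180 181 181 182 181 181 180 182 183 185 189 197 206 215 219 223 224 226 227 227 223 210 181 156 144 143 145 147 148 153 159 166 171 176 178 179 181
181 180 180 179 180 180 180 179 181 180 179 180 179 180 182 182 184 184 189 189 192 194 202 207 215 220 225 226 227 228 228 227 226 2
[... 6166 characters left out ...]
 151 158 159 161 164 170 177 180 178 179 178 174 170 165 162 157 155 152 152 153 153 153 153 152 152
183 182 182 176 162 137 116 110 115 121 121 121 119 114 107 102  99 104 112 123 137 147 156 160 165 168 168 165 162 162 170 175 177 177 177 171 168 162 158 154 154 153 152 152 151 152 152 152 153 153
182 182 182 179 173 156 130 111 113 117 117 114 109 106 103 104 111 121 134 145 155 164 171 174 176 176 173 169 161 161 166 172 174 174 169 165 161 157 154 153 151 151 154 152 152 152 153 154 154 157
181 181 183 182 180 169 146 118 107 108 108 106 104 108 117 126 136 147 155 161 167 173 176 178 179 179 174 168 164 161 162 165 167 167 163 159 154 154 153 152 152 153 153 152 152 153 153 155 156 162
```

Gauge yaw is about −8.5° and the pin tip is near (0.508, 0.302, 0.045). The scene view agrees. I'll move to above the spacer, passing in front of the microscope.

Emit:
{"method": "arm_command", "body": {
  "series": "19 -31.6 0 0 0;19 -31.6 0 0 0;19 -31.6 0 0 0;19 -31.6 0 0 0;19 -31.6 0 0 0;19 -31.6 0 0 0;19 -31.6 0 0 0;19 -31.6 0 0 0;29 -25 0 0 0;29 -25 0 0 0;29 -25 0 0 0;29 -25 0 0 0;29 -25 0 0 0;29 -25 0 0 0;29 -25 0 0 0;29 -25 0 0 0;29 -25 0 0 0;29 -25 0 0 0;0 0 0 0 0"
}}

```text
time_s: 1.68
tool_pos: [0.465, 0.0545, 0.2229]
tool_rot: [-179.8, -0.2, 24.7]
force: [-0.6, 1.2, 0.4]
grip_width: 0.0868
grasp_force: 0.0
```

Emit:
{"method": "arm_command", "body": {
  "series": "0 0 0 -0.121 0;0 0 0 -0.121 0;0 0 0 -0.121 0;0 0 0 -0.121 0;0 0 0 -0.121 0;0 0 0 -0.121 0;0 0 0 -0.121 0;0 0 0 -0.121 0;0 0 0 -0.121 0;0 0 0 -0.121 0;0 0 0 -0.121 0;0 0 0 -0.121 0;0 0 0 -0.121 0;0 0 0 0 0"
}}

```text
time_s: 2.85
tool_pos: [0.4631, 0.0459, 0.2222]
tool_rot: [-180.0, -0.0, 114.4]
force: [0.8, 0.3, -0.8]
grip_width: 0.087
grasp_force: 0.0
```

Emit:
{"method": "arm_command", "body": {
  "series": "3 3.4 20 0 0;0 0 35 0 0;0 0 35 0 0;0 0 35 0 0;0 0 30 0 0;0 0 25 0 0;0 0 15 0 0;0 0 10 0 0;0 0 7 0 0;0 0 3 0 0;0 0 0 0 0"
}}

```text
time_s: 3.77
tool_pos: [0.4656, 0.0503, 0.0076]
tool_rot: [180.0, 0.0, 114.2]
force: [-0.4, -0.2, 0.4]
grip_width: 0.0871
grasp_force: 0.0
```

Emit:
{"method": "arm_command", "body": {
  "series": "0 0 0 0 255;0 0 0 0 255;0 0 0 0 255;0 0 0 0 255;0 0 0 0 255;0 0 0 0 255;0 0 0 0 255;0 0 0 0 255",
  "squeeze": 30
}}

```text
time_s: 4.43
tool_pos: [0.4655, 0.0503, 0.0076]
tool_rot: [180.0, 0.0, 114.2]
force: [1.1, 0.3, 0.1]
grip_width: 0.0414
grasp_force: 0.3
```

Emit:
{"method": "arm_command", "body": {
  "series": "0 0 0 0 255;0 0 0 0 255;0 0 -10 0 255;0 0 -20 0 255;0 0 -30 0 255;29.5 13 0 0 255;29.5 13 0 0 255;29.5 13 0 0 255;29.5 13 0 0 255;29.5 13 0 0 255;29.5 13 0 0 255;29.5 13 0 0 255;29.5 13 0 0 255;0 0 0 0 255"
}}

```text
time_s: 5.6
tool_pos: [0.461, 0.3165, 0.0688]
tool_rot: [179.8, -0.4, 114.7]
force: [-0.2, 0.8, -1.3]
grip_width: 0.0396
grasp_force: 30.0
```

Emit:
{"method": "arm_command", "body": {
  "series": "0 0 0 -0.125 255;0 0 0 -0.125 255;0 0 0 -0.125 255;0 0 0 -0.125 255;0 0 0 -0.125 255;0 0 0 -0.125 255;0 0 0 -0.125 255;0 0 0 -0.125 255;0 0 0 0 255;0 0 0 0 255"
}}

```text
time_s: 6.43
tool_pos: [0.4633, 0.3077, 0.0676]
tool_rot: [-180.0, -0.0, 171.3]
force: [-0.2, 0.3, -1.9]
grip_width: 0.0401
grasp_force: 30.0
```

Emit:
{"method": "arm_command", "body": {
  "series": "0 1 12 0 255;0 0 13 0 255;0 0 13.5 0 255;0 0 0 0 255;0 0 0 0 255"
}}

```text
time_s: 6.85
tool_pos: [0.4622, 0.3086, 0.0273]
tool_rot: [-179.9, -0.2, 171.5]
force: [0.2, 0.8, -0.8]
grip_width: 0.0397
grasp_force: 30.0
```

Run:
```python
from h import *
o=telemetry.get_obs(); print(np.round(o["tool_pos"],4),np.round(o["tool_rot"],2))
p=np.array(o["tool_pos"]); g=np.array([.989,-.148,0]); 
c=p+[0,0,.0159]
mouth=c+.025*g; print("mouth",mouth)
ims=[]
for n in("top","scene"):
    im=cams.read_camera(n); cv2.imwrite(f"pics/{n}1.png",im)
    for P in(mouth,[.5078,.302,.045]):
        q=proj(n,[P])[0]; print(n,q.round(1))
    a,b=q.astype(int)
    ims.append(cv2.resize(im[b-25:b+25,a-30:a+35],(390,300),interpolation=cv2.INTER_CUBIC)); print(a-30,b-25)
cv2.imwrite("pics/align.png",np.hstack(ims))
```

```text
[0.4622 0.3086 0.0273] [-1.7989e+02 -1.6000e-01  1.7154e+02]
mouth [0.48695515 0.30488675 0.04323811]
top [289.4 231.3]
top [290.6 224. ]
260 199
scene [297.3 254.5]
scene [292.2 246.3]
262 221
```

View pics/align.png

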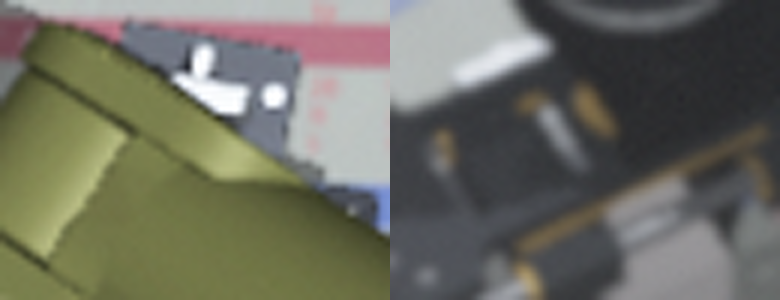

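The top view is blocked by the arm. In the scene view the pin is just ahead of the block. The numbers agree, so I'll raise 1.5 mm and advance slowly, watching the force.

Emit:
{"method": "arm_command", "body": {
  "series": "-5 0 -1.5 0 255;-5 0 0 0 255;-5 0 0 0 255;-3 0 0 0 255;-2 0 0 0 255;0 0 0 0 255"
}}

```text
time_s: 7.45
tool_pos: [0.484, 0.306, 0.0305]
tool_rot: [180.0, 0.0, 171.5]
force: [0.6, 0.5, -2.4]
grip_width: 0.0397
grasp_force: 30.0
```

Emit:
{"method": "arm_command", "body": {
  "series": "-2 0 0 0 255;-2 0 0 0 255;-2 0 0 0 255;-1 0 0 0 255;0 0 0 0 255;0 0 0 0 255"
}}

```text
time_s: 7.95
tool_pos: [0.4902, 0.3052, 0.0305]
tool_rot: [-180.0, -0.0, 171.5]
force: [-0.4, 0.6, -1.9]
grip_width: 0.0397
grasp_force: 30.0
```

Emit:
{"method": "arm_command", "body": {
  "series": "-1 0 1 0 255;-2 0 0 0 255;-2 0 0 0 255;0 0 0 0 255;0 0 0 0 255"
}}

```text
time_s: 8.37
tool_pos: [0.4954, 0.3044, 0.0295]
tool_rot: [-180.0, -0.0, 171.5]
force: [0.2, -0.0, -1.6]
grip_width: 0.0395
grasp_force: 30.0
```

Emit:
{"method": "arm_command", "body": {
  "series": "-1 0 0 0 255;-1 0 0 0 255;-1 0 0 0 255;0 0 0 0 255;0 0 0 0 255"
}}

```text
time_s: 8.78
tool_pos: [0.4982, 0.304, 0.0295]
tool_rot: [-180.0, 0.0, 171.5]
force: [-0.9, 0.1, -2.0]
grip_width: 0.0396
grasp_force: 30.0
```

Emit:
{"method": "arm_command", "body": {
  "series": "-1 0 0 0 255;-1 0 0 0 255;-1 0 0 0 255;0 0 0 0 255;0 0 0 0 255"
}}

```text
time_s: 9.2
tool_pos: [0.5002, 0.3037, 0.0294]
tool_rot: [-180.0, -0.1, 171.6]
force: [-2.8, 0.0, 0.9]
grip_width: 0.0399
grasp_force: 30.0
```

The block went 16 mm onto the pin with no force, then met the collar, so the tool −x end is the deep bore. The tool can't tilt, so I'll turn the block by levering its deep end up over the plate's left top edge under a light grip. First I'll draw it off, lift it and turn it.

Emit:
{"method": "arm_command", "body": {
  "series": "5 0 0 0 255;10 0 0 0 255;15 0 0 0 255;15 0 0 0 255;0 0 -20 0 255;0 0 -20 0 255;0 0 -20 0 255;0 0 0 0 255"
}}

```text
time_s: 9.87
tool_pos: [0.458, 0.3122, 0.0931]
tool_rot: [179.8, 0.3, 171.6]
force: [0.7, 1.3, -1.0]
grip_width: 0.0398
grasp_force: 30.0
```

Emit:
{"method": "arm_command", "body": {
  "series": "0 0 0 0.121 255;0 0 0 0.121 255;0 0 0 0.121 255;0 0 0 0.121 255;0 0 0 0.121 255;0 0 0 0.121 255;0 0 0 0.121 255;0 0 0 0.121 255;0 0 0 0.121 255;0 0 0 0.121 255;0 0 0 0.121 255;0 0 0 0.121 255;0 0 0 0.121 255;0 0 0 0 255;0 0 0 0 255"
}}

```text
time_s: 11.12
tool_pos: [0.456, 0.31, 0.0889]
tool_rot: [-180.0, 0.1, 81.6]
force: [-0.1, -0.1, -1.7]
grip_width: 0.0401
grasp_force: 30.0
```

Emit:
{"method": "arm_command", "body": {
  "series": "11.1 20.1 0 0 255;11.1 20.1 0 0 255;11.1 20.1 0 0 255;11.1 20.1 0 0 255;0 0 0 0 255;0 0 0 0 255",
  "squeeze": 10
}}

```text
time_s: 11.62
tool_pos: [0.543, 0.342, 0.0885]
tool_rot: [-179.9, -0.0, 81.5]
force: [-0.8, -0.6, -2.5]
grip_width: 0.0401
grasp_force: 10.0
```

Run:
```python
from h import *
o=telemetry.get_obs(); print(np.round(o["tool_pos"],4),np.round(o["tool_rot"],2),o["grasp_force"])
im=cams.read_camera("scene"); cv2.imwrite("pics/s2.png",cv2.resize(im[190:270,235:355],(720,480),interpolation=cv2.INTER_CUBIC))
```

```text
[0.543  0.342  0.0885] [-179.92   -0.     81.49] 9.999957995605655
```

View pics/s2.png

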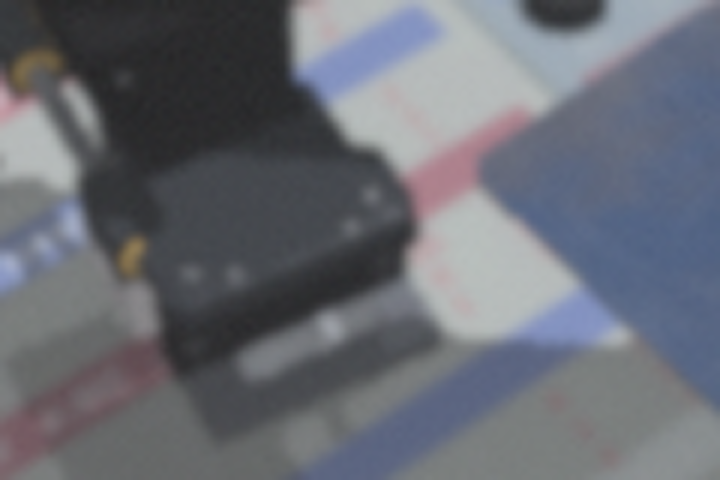

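Emit:
{"method": "arm_command", "body": {
  "series": "-1 0 7 0 255;-1 0 5 0 255;0 0 2 0 255;0 0 1 0 255;0 0 1 0 255;0 0 1 0 255;0 0 0 0 255"
}}

```text
time_s: 12.25
tool_pos: [0.5424, 0.3402, 0.073]
tool_rot: [180.0, 0.0, 81.4]
force: [-0.6, -1.3, 1.3]
grip_width: 0.0401
grasp_force: 10.0
```

Contact is felt at the expected height, so I'll follow the arc.

Emit:
{"method": "arm_command", "body": {
  "series": "2 0 3 0 255;3 0 3 0 255;2 0 3.4 0 255;2 0 3.5 0 255;0 0 0 0 255"
}}

```text
time_s: 12.67
tool_pos: [0.5445, 0.3503, 0.0594]
tool_rot: [179.9, -0.1, 81.4]
force: [0.5, 1.6, 1.4]
grip_width: 0.0401
grasp_force: 10.0
```

Emit:
{"method": "arm_command", "body": {
  "series": "1 0 3.8 0 255;0.7 0 3.8 0 255;0 0 3.9 0 255;-0.3 0 3.9 0 255;0 0 0 0 255"
}}

```text
time_s: 13.08
tool_pos: [0.5446, 0.3522, 0.0443]
tool_rot: [179.9, -0.2, 81.4]
force: [2.8, 3.4, 1.4]
grip_width: 0.0398
grasp_force: 10.0
```

Emit:
{"method": "arm_command", "body": {
  "series": "-1 0 3.7 0 255;-1.3 0 3.7 0 255;-2 0 3.3 0 255;-2 0 3.3 0 255;0 0 0 0 255"
}}

```text
time_s: 13.5
tool_pos: [0.5432, 0.3449, 0.0298]
tool_rot: [180.0, -0.1, 81.4]
force: [3.4, 5.7, 0.8]
grip_width: 0.0397
grasp_force: 10.0
```

Emit:
{"method": "arm_command", "body": {
  "series": "-1 0 0 0 255;-1 0 0 0 255;-1 0 0 0 255;0 0 0 0 255"
}}

```text
time_s: 13.83
tool_pos: [0.5429, 0.344, 0.03]
tool_rot: [179.9, -0.3, 81.5]
force: [4.7, 7.9, -2.3]
grip_width: 0.0401
grasp_force: 10.0
```

Emit:
{"method": "arm_command", "body": {
  "series": "0 0 0 0 255;0 0 0 0 255;5 0 0 0 255;10 0 0 0 255;0 0 -15 0 255;0 0 -30 0 255;0 0 -35 0 255;0 0 -35 0 255;0 0 -35 0 255;0 0 0 0 255",
  "squeeze": 30
}}

```text
time_s: 14.67
tool_pos: [0.5472, 0.3585, 0.1887]
tool_rot: [179.5, -0.4, 81.4]
force: [1.0, 1.2, -0.1]
grip_width: 0.0401
grasp_force: 30.0
```

Emit:
{"method": "arm_command", "body": {
  "series": "-31 -14 0 -0.1 255;-31 -14 0 -0.1 255;-31 -14 0 -0.1 255;-31 -14 0 -0.1 255;-31 -14 0 -0.1 255;-31 -14 0 -0.1 255;-31 -14 0 -0.1 255;0 0 0 0 255;0 0 0 0 255"
}}

```text
time_s: 15.42
tool_pos: [0.4813, 0.1291, 0.1802]
tool_rot: [-179.9, 0.1, 121.0]
force: [0.7, 0.7, -2.2]
grip_width: 0.0396
grasp_force: 30.0
```

Run:
```python
from h import *
o=telemetry.get_obs(); print(np.round(o["tool_pos"],4),np.round(o["tool_rot"],2),o["grasp_force"])
p=np.array(o["tool_pos"]); q=proj("scene",[p+[0,0,.019]])[0].astype(int); print(q)
im=cams.read_camera("scene"); cv2.imwrite("pics/s3f.png",im)
cv2.imwrite("pics/s3.png",cv2.resize(im[q[1]-30:q[1]+30,q[0]-40:q[0]+40],(800,600),interpolation=cv2.INTER_CUBIC))
```

```text
[0.4813 0.1291 0.1802] [-1.7989e+02  8.0000e-02  1.2103e+02] 29.999688966781832
[373 162]
```

View pics/s3.png

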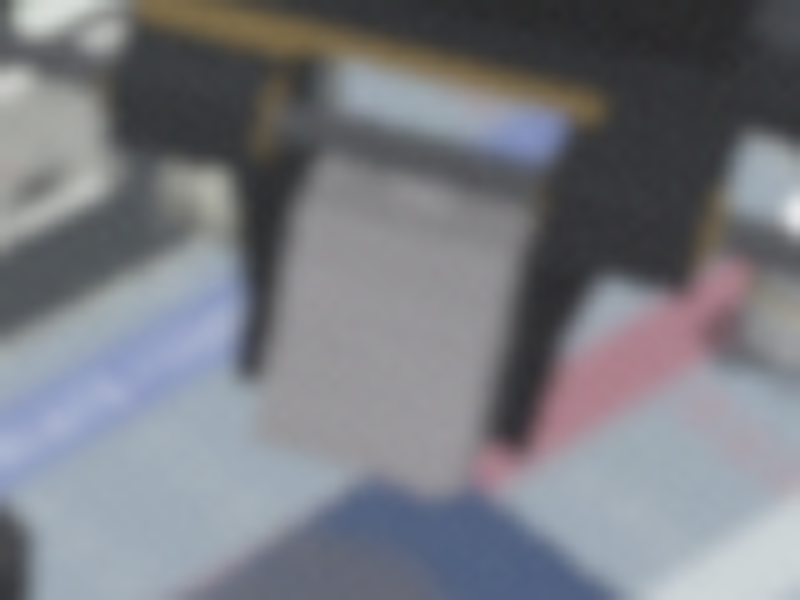

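Run:
```python
from h import *
A=np.array([.4813,.1291,.1992]); y=np.radians(121); l=np.array([np.cos(y),np.sin(y),0]); w=np.array([np.sin(y),-np.cos(y),0]); z=np.array([0,0,1.])
print("obs TL(365.5,147.5) TR(386.5,152) BL(359.2,176) BR(378.5,181.2)")
for th in(0,30,50,60,70,80,90,100):
    t=np.radians(th); d=-l*np.cos(t)+z*np.sin(t); n=l*np.sin(t)+z*np.cos(t)
    c=A-.003*n
    for nm,f in(("topface",[(a,b,20) for a in(25,-25) for b in(20,-20)]),("shallow",[(-25,b,k) for k in(20,-20) for b in(20,-20)])):
        P=[c+a/1e3*d+b/1e3*w+k/1e3*n for a,b,k in f]
        print(th,nm,proj("scene",P).round(0).astype(int).tolist())
im=cv2.imread("pics/s3f.png")
for r in range(140,186): print(r,' '.join('%3d'%v for v in im[r,356:392].mean(1).astype(int)))
```

```text
obs TL(365.5,147.5) TR(386.5,152) BL(359.2,176) BR(378.5,181.2)
0 topface [[368, 145], [388, 150], [360, 162], [382, 168]]
0 shallow [[360, 162], [382, 168], [358, 177], [379, 183]]
30 topface [[367, 145], [388, 150], [359, 170], [380, 175]]
30 shallow [[359, 170], [380, 175], [360, 175], [380, 181]]
50 topface [[365, 147], [387, 153], [358, 173], [379, 179]]
50 shallow [[358, 173], [379, 179], [361, 172], [381, 177]]
60 topface [[365, 149], [386, 154], [358, 174], [379, 180]]
60 shallow [[358, 174], [379, 180], [362, 169], [382, 175]]
70 topface [[364, 151], [385, 157], [358, 175], [379, 181]]
70 shallow [[358, 175], [379, 181], [363, 167], [383, 172]]
80 topface [[363, 153], [384, 159], [359, 175], [379, 181]]
80 shallow [[359, 175], [379, 181], [364, 164], [384, 170]]
90 topface [[362, 156], [383, 162], [359, 175], [380, 181]]
90 shallow [[359, 175], [380, 181], [365, 161], [385, 167]]
100 topface [[361, 159], [383, 165], [360, 174], [380, 180]]
100 shallow [[360, 174], [380, 180], [366, 158], [386, 164]]
140  63  61  64  72  75  72  60  61  79 101 124 147 162 167 167 165 163 159 
[... 6031 characters left out ...]
 157 146 130 116 113 109 110 111 117 124 131 131 130 123 116 116 126 142 154 161 167 171 171 171 172 173 174
182 175 176 175 173 172 170 166 161 151 137 125 114 105 105 105 103 105 105 110 113 113 112 108 106 106 113 126 139 151 163 168 171 171 172 172 174
183 174 175 174 171 169 163 157 147 131 118 109 105 104 104 103 104 102 101 102 104 106 104 103 102 102 104 111 120 133 150 163 168 171 171 172 173
184 172 173 172 168 160 151 139 128 114 109 105 104 103 103 104 104 102 102 102 102 103 103 104 101 103 102 104 107 117 132 150 159 167 170 171 171
185 172 168 164 157 146 132 121 113 109 108 106 103 103 105 103 104 102 103 102 103 103 104 103 104 101 102 103 104 106 116 129 142 155 165 170 172
```

In the crop the block is tilted up about 60–70°: the end face is a thin dark band at crop y≈115–165, with the long face below it. That is past its tipping angle of 51°. I'll set it on its shallow end on the pad, let it square itself with a light grip, then regrip.

Emit:
{"method": "arm_command", "body": {
  "series": "0 0 30 0 255;0 0 35 0 255;0 0 35 0 255;0 0 30 0 255;0 0 15 0 255;0 0 9 0 255;0 0 4 0 255;0 0 0 0 255;0 0 0 0 255"
}}

```text
time_s: 16.22
tool_pos: [0.4825, 0.1331, 0.0233]
tool_rot: [179.9, 0.0, 121.4]
force: [-0.0, 0.1, -1.0]
grip_width: 0.0393
grasp_force: 30.0
```

Emit:
{"method": "arm_command", "body": {
  "series": "0 0 1 0 255;0 0 1 0 255;0 0 1 0 255;0 0 1 0 255;0 0 1 0 255;0 0 1 0 255;0 0 0 0 255",
  "squeeze": 5
}}

```text
time_s: 16.8
tool_pos: [0.4815, 0.1321, 0.016]
tool_rot: [-180.0, 0.0, 121.4]
force: [-1.0, 0.9, -1.2]
grip_width: 0.0398
grasp_force: 5.0
```

Emit:
{"method": "arm_command", "body": {
  "series": "0 0 1 0 255;0 0 1 0 255;0 0 1 0 255;0 0 1 0 255;0 0 0 0 255"
}}

```text
time_s: 17.22
tool_pos: [0.4814, 0.1322, 0.012]
tool_rot: [-180.0, -0.0, 121.4]
force: [-0.3, 0.1, -2.3]
grip_width: 0.0401
grasp_force: 5.0
```

Emit:
{"method": "arm_command", "body": {
  "series": "0 0 1 0 255;0 0 1 0 255;0 0 0 0 255"
}}

```text
time_s: 17.47
tool_pos: [0.4815, 0.1322, 0.01]
tool_rot: [-180.0, -0.0, 121.4]
force: [1.5, -0.1, -1.5]
grip_width: 0.0403
grasp_force: 5.0
```

Emit:
{"method": "arm_command", "body": {
  "series": "0 0 1 0 255;0 0 1 0 255;0 0 0 0 255"
}}

```text
time_s: 17.72
tool_pos: [0.4815, 0.1321, 0.008]
tool_rot: [-180.0, -0.0, 121.4]
force: [-0.2, -0.0, -1.8]
grip_width: 0.0405
grasp_force: 5.0
```

Emit:
{"method": "arm_command", "body": {
  "series": "0 0 1 0 255;0 0 1 0 255;0 0 0 0 255"
}}

```text
time_s: 17.97
tool_pos: [0.4816, 0.1323, 0.0067]
tool_rot: [-180.0, 0.0, 121.4]
force: [-2.1, -0.4, 4.8]
grip_width: 0.0396
grasp_force: 5.0
```

Contact came lower than expected. I'll release, back off and look.

Emit:
{"method": "arm_command", "body": {
  "series": "0 0 -1 0 0;0 0 0 0 0;0 0 0 0 0;0 0 0 0 0;0 0 0 0 0;0 0 -20 0 0;0 0 -30 0 0;0 0 -35 0 0;0 0 -35 0 0;0 0 -35 0 0;-35 0 0 0 0;-35 0 0 0 0;-35 0 0 0 0;-35 0 0 0 0;-35 0 0 0 0;-35 0 0 0 0;0 0 0 0 0"
}}

```text
time_s: 19.38
tool_pos: [0.5934, -0.0564, 0.1613]
tool_rot: [-179.9, 0.2, 120.8]
force: [-0.1, -2.0, -0.2]
grip_width: 0.0871
grasp_force: 0.0
```

Run:
```python
from h import *
o=telemetry.get_obs(); print(np.round(o["tool_pos"],4),np.round(o["tool_rot"],2))
ims=[]
for n in("top","scene"):
    q=proj(n,[[.4816,.1323,.025]])[0].astype(int); im=cams.read_camera(n); cv2.imwrite(f"pics/{n}4.png",im); print(n,q)
    ims.append(cv2.resize(im[q[1]-30:q[1]+30,q[0]-20:q[0]+20],(400,600),interpolation=cv2.INTER_CUBIC))
cv2.imwrite("pics/s4.png",np.hstack(ims))
```

```text
[ 0.5934 -0.0564  0.1613] [-179.95    0.19  120.77]
top [349 234]
scene [362 219]
```

View pics/s4.png

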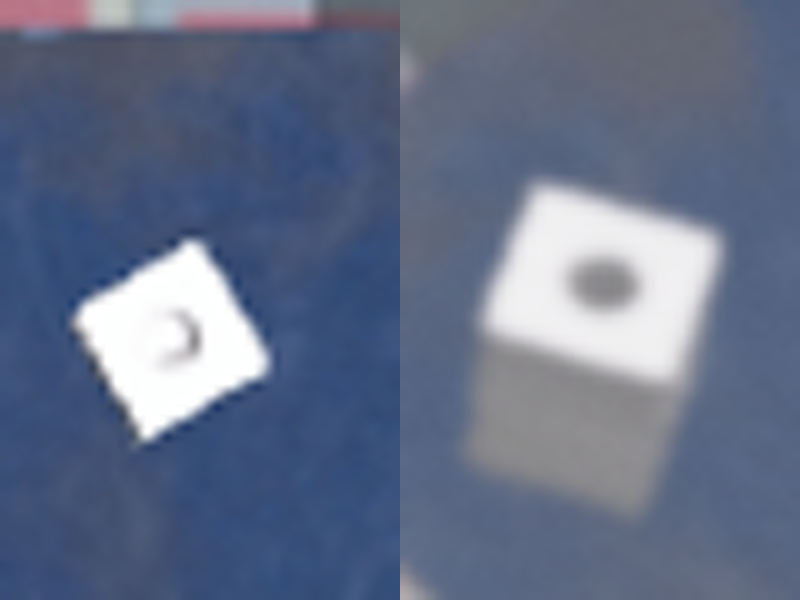

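The spacer stands upright on its shallow end with the bore hole facing up, at top (346,238) and scene (362,218). I'll regrip it there.

Run:
```python
from h import *
t=cv2.imread("pics/top4.png"); r=t[220:262,330:370]
m=(r.min(2)>180).astype(np.uint8); c=max(cv2.findContours(m,cv2.RETR_EXTERNAL,cv2.CHAIN_APPROX_NONE)[0],key=cv2.contourArea)
R=cv2.minAreaRect(c); P=plane("top",cv2.boxPoints(R)+[330,220],.0535); C=P.mean(0); print(R,C.round(4),[np.linalg.norm(P[i]-P[i-1]).round(4) for i in range(4)],np.degrees(np.arctan2(*(P[1]-P[0])[[1,0]])))
o=telemetry.get_obs(); d=C-o["tool_pos"]; print(Ro.from_euler('xyz',o["tool_rot"],degrees=True).inv().apply(d)*1e3)
```

```text
((15.65384578704834, 17.269229888916016), (14.7601318359375, 14.512063026428223), 60.2551155090332) [0.4729 0.144  0.0535] [np.float64(0.0416), np.float64(0.0414), np.float64(0.0417), np.float64(0.0412)] -59.11586854015304
[226.08882219  -1.31084567 108.27676897]
```

Emit:
{"method": "arm_command", "body": {
  "series": "38 0 0 0 0;38 0 0 0 0;38 0 0 0 0;38 0 0 0 0;38 0 0 0 0;36 -1 0 0 0;0 0 0 0 0;0 0 0 0 0"
}}

```text
time_s: 20.15
tool_pos: [0.4704, 0.1487, 0.1625]
tool_rot: [-180.0, 0.1, 121.8]
force: [0.2, -0.2, -0.1]
grip_width: 0.0874
grasp_force: 0.0
```

Emit:
{"method": "arm_command", "body": {
  "series": "0 0 30 0 0;0 0 35 0 0;0 0 35 0 0;0 0 25 0 0;0 0 13 0 0;0 0 7 0 0;0 0 0 0 0;0 0 0 0 0"
}}

```text
time_s: 20.82
tool_pos: [0.4734, 0.1456, 0.0182]
tool_rot: [179.9, 0.0, 121.4]
force: [0.7, 0.2, 0.3]
grip_width: 0.0872
grasp_force: 0.0
```

Emit:
{"method": "arm_command", "body": {
  "series": "0 0 0 0 255;0 0 0 0 255;0 0 0 0 255;0 0 0 0 255;0 0 0 0 255;0 0 0 0 255;0 0 0 0 255;0 0 0 0 255;0 0 0 0 255;0 0 0 0 255;0 0 0 0 255;0 0 0 0 255",
  "squeeze": 30
}}

```text
time_s: 21.82
tool_pos: [0.4725, 0.1454, 0.0172]
tool_rot: [180.0, 0.0, 121.4]
force: [-0.2, -1.1, 1.0]
grip_width: 0.04
grasp_force: 30.0
```

Emit:
{"method": "arm_command", "body": {
  "series": "0 0 -10 0 255;0 0 -25 0 255;0 0 -30 0 255;0 0 -30 0 255;0 0 -30 0 255;0 0 -20 0 255;0 0 -10 0 255;0 0 -5 0 255;0 0 0 0 255;0 0 0 0 255;0 0 0 0 255;0 0 0 0 255"
}}

```text
time_s: 22.82
tool_pos: [0.4715, 0.1451, 0.1758]
tool_rot: [-179.9, -0.1, 121.4]
force: [-0.1, 0.1, -1.2]
grip_width: 0.0402
grasp_force: 30.0
```

Run:
```python
from h import *
o=telemetry.get_obs(); print(np.round(o["tool_pos"],4),o["grasp_force"],o["grip_width"],np.abs(o["joint_velocities"]).max())
im=cams.read_camera("scene"); q=proj("scene",[np.array(o["tool_pos"])+[0,0,.012]])[0].astype(int); print(q)
cv2.imwrite("pics/s5.png",cv2.resize(im[q[1]-35:q[1]+35,q[0]-45:q[0]+45],(770,600),interpolation=cv2.INTER_CUBIC))
```

```text
[0.4715 0.1451 0.1758] 29.999852508190088 0.040164846733649395 0.42910727675330845
[369 173]
```

View pics/s5.png

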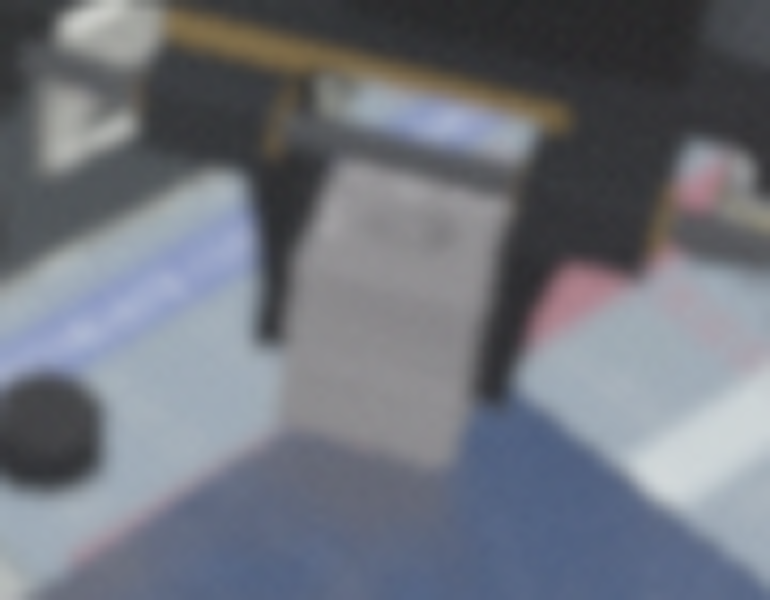

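The spacer is held upright in the gripper, with the bore visible on top at about crop (405,220). The bore's mouth is at a height of about 0.21 m and the arm is still. I'll hand it in.

```bash
python3 -c "
from cell import env
print(env.sign_off())"
```

```text
the job is handed in; nothing more can be done
None
```

I handed the job in at about 23 s. The first end tried went 16 mm onto the pin, so it was the deep bore. The spacer is now held bore-up and still, with its mouth about 0.21 m above the desk. The hand-in returned no verdict.

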